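# Pack the last hub and stack the parts trays

## Robot

A 6-joint arm with a two-finger parallel gripper is mounted at the origin on the work surface. World frame = base frame: x ahead of the robot, y to its left, z up, the work surface at z = 0. Lengths are in m, angles in rad, forces in N, time in s.
With the tool pointing down it reaches from about 0.375 to 0.9 m from the base axis. Payload 3.1 kg.
Tool frame: the origin (TCP) lies between the finger pads; the fingertips stand 22 mm ahead of it and the grasp point (between the pads) lies 3 mm ahead of it; z points along the fingers, y is the direction in which the jaws open and shut (so a half turn about z gives the same grasp; the last joint's range is limited). The gripper opens to 87 mm and grips with 3 to 60 N. Pads are 19 mm wide; open, the fingers measure 117 mm over their backs; the gripper's body (75 mm by 190 mm) begins 51 mm behind the grasp point.
Start: joints at [-1.512, 0.527, 1.433, -0, 1.181, -0.178], TCP at [0.147, -0.607, 0.245] pointing down, gripper open.
Joint ranges: [-3.08, 3.08], [-0.75, 2.2], [0.22, 2.44], [-1.43, 4.57], [0, 2.65], [-2.85, 2.85]. Speed limits (rad/s): [2.79, 2.79, 3.14, 3.14, 3.14, 3.14].

## Interface

Orientations are given as a unit quaternion [x, y, z, w].
In Python, from rig import get_obs, camera, get_calibration, hand_in, search_frame gives the robot as it stands.
- The arm moves only by the shell command python3 -m jog 'ROWS' [FORCE]. ROWS is JSON, a list of rows, each an object with "grip": the closure in counts, from 0 (fully open) to 255 (shut); "travel": the shift along the world's x, y, z in cm, a list of three; "twist": the turn about the world's z in degrees. A call has 1 to 8 rows; each row shifts and turns the commanded pose from where the row before left it; what a row does not reach is not made up. A row lasts 1/10 s, in which the tool goes at most 50 mm and 8.59 degrees, less where a joint would pass 70% of its speed; a pose out of reach is approached as far as the arm can. A call is refused whole if a number of a shift passes 5 or a number of a turn 8.59, either way. A call with a gripper value outside its range is refused whole. The fingers move at their own pace and stop on an object; FORCE is the grip in N (left out, the last holds). Time passes only in rows, so rows that do not move let the fingers close. It gives the time, the measured TCP pose, the force and the opening at its end, in the units of the state.
- get_obs(): the state, without advancing time (a new reading comes with each control period).
- camera(name): name is "scene" or "side" or "wrist"; returns the picture (400x640x3 uint8, red, green, blue); there is no depth.
- get_calibration(name): a dict with "fx", "fy", "cx", "cy" (pixels), "R" (3x3) and "t" (3): a world point X has camera coordinates R X + t; the wrist camera has in their place "T_tool_cam" (4x4, takes a point from camera to tool coordinates, whose origin is the TCP and whose axes are the flange's). Camera axes: x right, y down, z forward; pixel columns grow to the right and rows downward; lengths in m; the calibration is good to about 2 mm. A picture is of the moment at which its call begins: read the wrist's pose just before it. get_calibration takes no time and is no camera call.
- hand_in(): hands the job in, once; it reports no verdict.
Trained networks look in the newest picture that a camera, given by its name, has taken for a name from the list of things; names that differ only in an ending like _2 or _b are one class to them, and where a whole thing is asked for, a point or a joint stands for the part that bears it (a point fixed in the world has none). Each returns a list of dicts, best first, with "p" (0 to 1); they miss things now and then, are a little off and sometimes report something else, mostly with a low value. They report only what shows in the picture. A call takes as long as a camera call. They do not tell look-alikes from the thing itself.
- search_frame(target, camera): "at" ([x, y, z] in m, in world coordinates, good to about 4 mm: the middle of the surface that is visible of it).
The state is a dict: "time": time; "q": joint angles; "joint_velocities": joint speeds; "joint_torque": joint torques, N m; "position": TCP position; "tool_rot": TCP orientation; "ft_force": force on the tool from outside, world axes, zero at the start; "moment": the same for the moment, N m; "grip_width": finger opening in m.
Only numpy, scipy, OpenCV 4.12 (cv2) and the standard library are available. Lean on these libraries where they do the work, as an engineer would, in place of code of your own. Each camera call takes 0.05 s, during which the arm holds its last target. There are 200 camera calls.

## Task

Stand the loose brass hub upright on the floor of the empty compartment of the blue parts tray, then carry the yellow tray over with the parts in it and stack it on the blue one, so that all four corner pins drop into the blue tray's sockets and it sits level and fully home (either way round). Set both things down rather than dropping them, keep everything that is in the trays inside them, and do not disturb the other things on the bench.

Things in the scene. Friction and masses are not known exactly. Their poses are not given: they have to be found in the camera images.
- lower_tray: Blue open parts tray, 220 (x) x 160 (y) mm outside, walls 56 mm high and 5 thick, floor 5 mm thick; loose, about 1.2 kg, at any yaw. Origin: centre of its underside, z up. In each corner a grey 26 x 26 mm block, top 60 mm above the origin, has a square socket 14 mm wide, 18 mm deep; socket centres x = +-92, y = +-62 mm. A 4 mm divider at x = 0, top at 37 mm, makes two compartments.
- empty_slot (a point): Middle of the floor of the blue tray's empty compartment (the one towards the tray's +x), 55 mm from the tray's centre and 5 mm above its underside; axes as the blue tray's. The compartment is 103 mm (x) by 150 mm (y), less the corner blocks.
- upper_tray: Yellow open tray, 220 (x) x 160 (y) mm, standing on four black corner pins: round, 10 mm diameter, 14 mm long, the last 5 mm tapered to 5 mm; centres x = +-92, y = +-62 mm. Origin: its middle at pin-tip level, z up; underside at 14 mm, wall tops at 48 mm. 0.35 kg plus two loose plugs lying in it. Fully home, its origin is 46 mm above the blue tray's; it may be turned half round.
- grip (a point): Point on the yellow tray's black upright carrying grip, 74 mm above the tray's origin and 15 mm below the grip's top, in the middle of the tray: a solid plate 100 mm long along the tray's x, 14 mm thick along its y. Axes as the yellow tray's.
- hub: Loose brass hub, about 0.25 kg, standing upright on the bench: a flange of 56 mm diameter and 10 mm thick at the bottom, above it a boss of 36 mm diameter up to 48 mm. Origin: centre of its underside, z up its axis.
- packed_hub: Steel hub of the same size, loose, already standing in the blue tray's compartment towards -x. Origin: centre of its underside. Stays there.
- plug_a: Steel hex plug, 34 mm across and 26 mm high, loose in the yellow tray on one side of the grip (+y). Origin: centre of its underside. It may slide about in the tray but must stay in it.
- plug_b: The same plug on the grip's other side (-y).
- spanner: Spanner, 160 mm long, lying beyond the loose hub between the trays' places; bystander. Origin about its middle.
- spray_can: Spray can with blue label, 54 mm diameter, 160 mm high, at the bench's far side; bystander. Origin: centre of its underside.
- spray_can_2: Spray can with red label, same size, far side; bystander. Origin: centre of its underside.
- tape_reel: White reel, 90 mm diameter, 40 mm high, far side; bystander. Origin: centre of its underside.
- offcut: Steel offcut, 50 x 30 x 30 mm, between the robot and the loose hub; bystander. Origin: centre of its underside.
Things that resemble listed ones, but are neither listed nor needed, are in the scene too. Several things look just like the hub: the one meant starts farthest from the robot's base. What is shaped like the plug_a but red is not meant.

How it is judged:
On the way, in this order (a step that is already met when the one before it is completed fails the run):
1. the brass hub stands upright and released on the floor of the blue tray's empty compartment (x of hub in the frame of lower_tray between 0.01 and 0.105 m and y of hub in the frame of lower_tray between -0.075 and 0.075 m and z of hub in the frame of lower_tray between -0.002 and 0.01 m and angle between hub's own z axis and vertical below 0.12 rad and contact force between the fingers and hub below 0.1 N), for 0.2 s.
2. the yellow tray sits fully home on the blue tray, all four pins in the sockets (z of upper_tray in the frame of lower_tray between 0.04 and 0.0495 m and x of upper_tray in the frame of lower_tray between -0.005 and 0.005 m and y of upper_tray in the frame of lower_tray between -0.005 and 0.005 m and angle between the z axis of upper_tray and the z axis of lower_tray, either way round below 0.03 rad and angle between the x axis of upper_tray and the x axis of lower_tray, either way round below 0.06 rad and angle between lower_tray's own z axis and vertical below 0.04 rad and angle between upper_tray's own z axis and vertical below 0.05 rad), for 0.3 s.
At the end, for the whole second after the job is handed in: Brass hub upright (0.12 rad) on the floor of the +x compartment; yellow tray home on blue: origin 40 to 49.5 mm above blue's, within 5 mm in x and y, 0.03 rad level with it, 0.06 rad parallel, either way round; blue flat (0.04); steel hub and plugs still in their trays; all at rest (0.02 m/s) (all of step 2 and x of hub in the frame of lower_tray between 0.01 and 0.105 m and y of hub in the frame of lower_tray between -0.075 and 0.075 m and z of hub in the frame of lower_tray between -0.002 and 0.01 m and angle between hub's own z axis and vertical below 0.12 rad and x of packed_hub in the frame of lower_tray between -0.105 and -0.01 m and y of packed_hub in the frame of lower_tray between -0.075 and 0.075 m and z of packed_hub in the frame of lower_tray between -0.002 and 0.04 m and x of plug_a in the frame of upper_tray between -0.105 and 0.105 m and y of plug_a in the frame of upper_tray between -0.075 and 0.075 m and z of plug_a in the frame of upper_tray between 0.01 and 0.045 m and x of plug_b in the frame of upper_tray between -0.105 and 0.105 m and y of plug_b in the frame of upper_tray between -0.075 and 0.075 m and z of plug_b in the frame of upper_tray between 0.01 and 0.045 m and linear speed of each of lower_tray, upper_tray, hub below 0.02 m/s); the robot touches nothing.
It fails at once if a bystander (spanner, spray cans, reel, offcut) moved more than 30 mm (distance of any of spanner, spray_can, spray_can_2, tape_reel, offcut from where it was at the start of the episode above 0.03 m).
It fails at once if the brass hub or the yellow tray dropped (moving faster than 0.5 m/s while the fingers do not touch it) ((contact force between the fingers and hub below 0.1 N and linear speed of hub above 0.5 m/s) or (contact force between the fingers and upper_tray below 0.1 N and linear speed of upper_tray above 0.5 m/s)).
It also fails if it takes over 61 s, if anything falls off the work surface, if the arm or the gripper's body presses on something with over 40 N, if the wrist force passes 120 N, or if a joint passes its speed limit or range.

## Working session

There is one attempt and no reset: what is moved stays moved. The work goes in short steps, Python scripts to look and compute and a shell command to move; the robot and the scene stay as the last step left them, time stands still between calls to the robot, and variables do not carry over. Pictures are saved under pics/ and viewed, about 8 in all and at most 12, crops included, and the job is handed in when it is done.

```bash
mkdir -p pics
cat > h.py <<'E'
import numpy as np, cv2
from rig import get_obs, camera, get_calibration, hand_in, search_frame
def save(name,fn,crop=None,s=1):
    im=camera(name)
    o=im
    if crop: o=im[crop[1]:crop[3],crop[0]:crop[2]]
    if s!=1: o=cv2.resize(o,None,fx=s,fy=s,interpolation=cv2.INTER_CUBIC)
    cv2.imwrite('pics/'+fn,o[:,:,::-1]); return im
E
python3 - <<'E'
from h import *
a=save('scene','s1.png'); b=save('side','d1.png')
print(get_obs()['time'])
for n in ['hub','lower_tray','upper_tray','grip','packed_hub','plug_a','spanner','spray_can','tape_reel','offcut']:
  for c in ['scene','side']:
    print(n,c,[(np.round(r['at'],3).tolist(),round(r['p'],2)) for r in search_frame(n,c)])
for c in ['scene','side']:
    k=get_calibration(c); print(c,k['fx'],(-np.array(k['R']).T@k['t']).round(3),np.array(k['R']).round(2).tolist())
print(get_obs())
E
```

```text
0.1
hub scene [([0.549, -0.022, 0.024], 0.88), ([0.471, 0.05, 0.023], 0.77), ([0.448, -0.061, 0.021], 0.7)]
hub side [([0.532, -0.009, 0.02], 0.87), ([0.434, -0.044, 0.023], 0.76), ([0.446, 0.064, 0.023], 0.57)]
lower_tray scene [([0.55, -0.282, 0.022], 0.81)]
lower_tray side [([0.52, 0.252, 0.023], 0.68), ([0.556, -0.266, 0.029], 0.56), ([0.703, 0.003, 0.011], 0.17)]
upper_tray scene [([0.539, 0.235, 0.02], 0.9)]
upper_tray side [([0.518, 0.252, 0.019], 0.91), ([0.557, -0.266, 0.029], 0.54)]
grip scene [([0.532, 0.237, 0.014], 0.64), ([0.598, -0.211, 0.034], 0.41)]
grip side [([0.523, 0.248, 0.021], 0.96)]
packed_hub scene [([0.6, -0.209, 0.036], 0.77)]
packed_hub side [([0.581, -0.201, 0.044], 0.5)]
plug_a scene [([0.502, 0.411, 0.014], 0.71), ([0.468, 0.243, 0.03], 0.46)]
plug_a side [([0.492, 0.419, 0.014], 0.75), ([0.528, 0.309, 0.038], 0.73), ([0.456, 0.25, 0.038], 0.72), ([0.578, -0.203, 0.043], 0.34)]
spanner scene [([0.737, -0.001, 0.005], 0.56), ([0.552, -0.278, 0.021], 0.41)]
spanner side [([0.698, 0.001, 0.006], 0.64)]
spray_can scene [([0.788, 0.06, 0.132], 0.97), ([0.78
[... 542 characters left out ...]
me': 1.1, 'q': array([-1.51149496e+00,  5.27474166e-01,  1.43267946e+00,  3.42316726e-06,
        1.18141338e+00, -1.78502708e-01]), 'joint_velocities': array([ 5.24209409e-05, -5.81582441e-04, -1.15698469e-03,  9.21918345e-04,
       -1.07353862e-03,  5.05806771e-04]), 'joint_torque': array([ 1.51686854e-03, -4.40021503e+01, -1.76986367e+01,  6.36326429e-02,
        5.02951385e-02, -7.54662551e-06]), 'position': array([ 0.14725768, -0.60738956,  0.24457084]), 'tool_rot': array([9.92939554e-01, 1.18621426e-01, 8.16960878e-07, 1.28926966e-05]), 'ft_force': array([ 0.59441889, -0.45774137, -0.54147915]), 'moment': array([-0.00921985, -0.02114962, -0.02392186]), 'grip_width': 0.086990477680316}
```

View pics/s1.png

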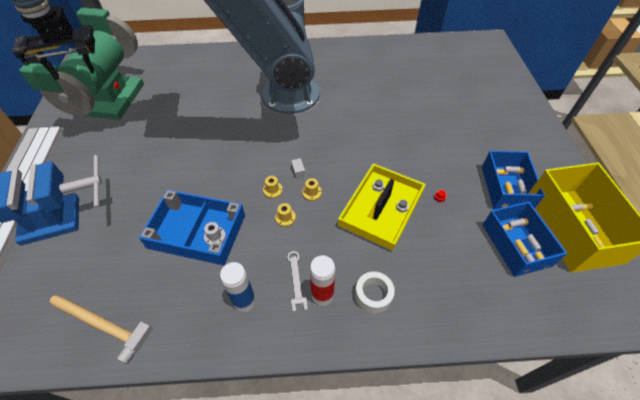

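View pics/d1.png

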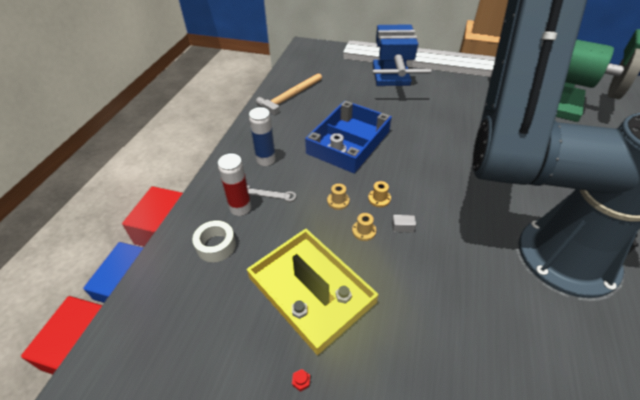

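The scene view shows the blue tray at about px (192,226), with the steel hub in its right compartment. The three brass hubs are at (272,187), (312,189) and (285,214); the last is farthest from the base, so it's the target. The yellow tray is at (383,205). The side view agrees. Next I'll fly over the blue tray for a wrist view.

```bash
python3 -m jog '[{"grip":0,"travel":[2.5,1.5,3],"twist":0},{"grip":0,"travel":[3,2.8,1.5],"twist":0},{"grip":0,"travel":[3,3,1.5],"twist":0},{"grip":0,"travel":[3,3,1],"twist":0},{"grip":0,"travel":[3,3,1],"twist":0},{"grip":0,"travel":[3,3,1],"twist":0},{"grip":0,"travel":[3,3,1],"twist":0},{"grip":0,"travel":[3,3,0],"twist":0}]'
python3 -m jog '[{"grip":0,"travel":[3,3,0],"twist":0},{"grip":0,"travel":[3,3,0],"twist":0},{"grip":0,"travel":[3,2,0],"twist":0},{"grip":0,"travel":[0,0,0],"twist":0},{"grip":0,"travel":[0,0,0],"twist":0},{"grip":0,"travel":[0,0,0],"twist":0}]'
python3 - <<'E'
from h import *
o=get_obs();print(o['position'],o['tool_rot'],o['joint_velocities'].round(3))
save('wrist','w1.png');k=get_calibration('wrist');print(k)
np.save('w1.npy',np.r_[o['position'],o['tool_rot']])
E
```

```text
time: 1.9
position: [0.3838, -0.3837, 0.3463]
tool_rot: [0.993, 0.119, 0.001, 0.002]
ft_force: [0.6, -0.7, 0.3]
grip_width: 0.0872
time: 2.5
position: [0.4716, -0.3049, 0.3445]
tool_rot: [0.993, 0.118, -0.0, 0.0]
ft_force: [0.1, 0.0, -0.3]
grip_width: 0.0869
[ 0.47159271 -0.30487488  0.3444664 ] [ 9.92977956e-01  1.18299048e-01 -3.37647945e-04  2.70158104e-05] [-0.017 -0.     0.003  0.001 -0.     0.002]
{'fx': 329.26894927000075, 'fy': 329.26894927000075, 'cx': 326.8487066337493, 'cy': 202.21181129110565, 'T_tool_cam': array([[ 5.75256049e-04, -9.61757008e-01, -2.73903499e-01,
         7.46585833e-02],
       [ 9.99999437e-01,  3.08942608e-04,  1.01542334e-03,
        -9.18484007e-05],
       [-8.91970055e-04, -2.73903929e-01,  9.61756644e-01,
        -1.39238305e-01],
       [ 0.00000000e+00,  0.00000000e+00,  0.00000000e+00,
         1.00000000e+00]])}
```

View pics/w1.png

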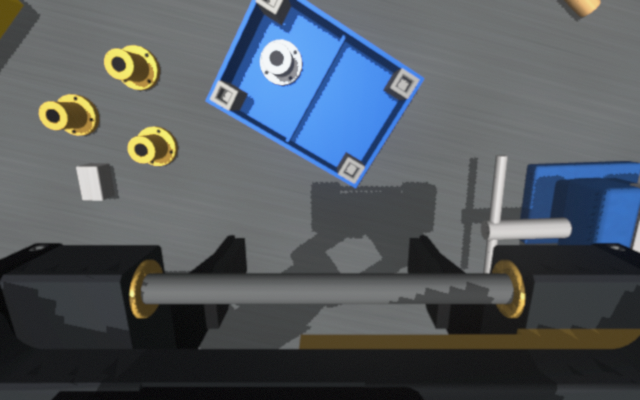

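The wrist view shows sockets at about px (226,96), (403,85) and (351,170), with one cut off at (271,3). The steel hub is at (280,62) and the empty compartment is to the lower right. The boss top of the target hub is at about (118,65). I'll fit the poses with all three cameras.

```bash
cat >> h.py <<'E'
from scipy.spatial.transform import Rotation as Ro
from scipy.optimize import least_squares
def cam(name,pose=None):
    k=get_calibration(name); K=(k['fx'],k['fy'],k['cx'],k['cy'])
    if name!='wrist': return K,np.array(k['R']),np.array(k['t'])
    T=np.eye(4);T[:3,:3]=Ro.from_quat(pose[3:]).as_matrix();T[:3,3]=pose[:3]
    M=np.linalg.inv(T@np.array(k['T_tool_cam'])); return K,M[:3,:3],M[:3,3]
def proj(c,X):
    K,R,t=c; p=np.atleast_2d(X)@R.T+t; return np.c_[K[0]*p[:,0]/p[:,2]+K[2],K[1]*p[:,1]/p[:,2]+K[3]]
def pix(c,uv,z):
    K,R,t=c; d=R.T@np.array([(uv[0]-K[2])/K[0],(uv[1]-K[3])/K[1],1]); o=-R.T@t
    return o+d*(z-o[2])/d[2]
def place(p,L):
    x,y,a=p; L=np.atleast_2d(L); c,s=np.cos(a),np.sin(a)
    return np.c_[x+c*L[:,0]-s*L[:,1],y+s*L[:,0]+c*L[:,1],L[:,2]]
def fit(obs,p0):  # obs: list of (cam, local Nx3, uv Nx2)
    f=lambda p:np.concatenate([(proj(c,place(p,L))-uv).ravel() for c,L,uv in obs])
    r=least_squares(f,p0,loss='soft_l1'); return r.x,r.fun
E
python3 - <<'E'
from h import *
w=cam('wrist',np.load('w1.npy'))
L=np.array([[-.092,-.062,.06],[.092,.062,.06],[.092,-.062,.06]]); uv=np.array([[226,96],[403,85],[351,170.]])
p,r=fit([(w,L,uv)],[.55,-.28,-2.2]); print('tray',p.round(4),np.degrees(p[2]),r.round(1))
es=place(p,[.055,0,.005]);print('slot',es)
print('A px',proj(w,place(p,[-.092,.062,.06])))
for n,px in [('hub',(118,65)),('h2',(53,116)),('h3',(142,149)),('packed',(278,61))]: print(n,pix(w,px,.048).round(4))
search=search_frame('hub','wrist');print([(np.round(r['at'],3).tolist(),round(r['p'],2)) for r in search])
# overlay check
im=cv2.imread('pics/w1.png')
for q in proj(w,place(p,[[sx*.11,sy*.08,.056] for sx in(-1,1) for sy in(-1,1)]+[[sx*.092,sy*.062,.06] for sx in(-1,1) for sy in(-1,1)]+[[.055,0,.005]])): cv2.circle(im,tuple(int(v) for v in q.round()),2,(0,0,255),-1)
s1=cv2.imread('pics/s1.png')
for q in proj(cam('scene'),place(p,[[sx*.11,sy*.08,.056] for sx in(-1,1) for sy in(-1,1)]+[[sx*.092,sy*.062,.06] for sx in(-1,1) for sy in(-1,1)])): cv2.circle(s1,tuple(int(v) for v in q.round()),1,(0,0,255),-1)
a=cv2.resize(im[:200,20:440],None,fx=1.9,fy=1.9); b=cv2.resize(s1[170:270,130:340],(a.shape[1]//2,190))
cv2.imwrite('pics/o1.png',np.vstack([a,np.pad(b,((0,0),(0,a.shape[1]-b.shape[1]),(0,0)))]))
E
```

```text
tray [ 0.561  -0.2669 -1.8665] -106.94103746105631 [-2.7 -0.1  1.8 -0.5  0.1  1.3]
slot [[ 0.54498767 -0.31955211  0.005     ]]
A px [[270.66054089  -2.81213149]]
hub [ 0.5335 -0.0261  0.048 ]
h2 [0.4525 0.0506 0.048 ]
h3 [ 0.437  -0.0636  0.048 ]
packed [ 0.5843 -0.2163  0.048 ]
[([0.535, -0.034, 0.026], 0.75), ([0.444, -0.072, 0.029], 0.66), ([0.458, 0.036, 0.027], 0.65)]
```

View pics/o1.png

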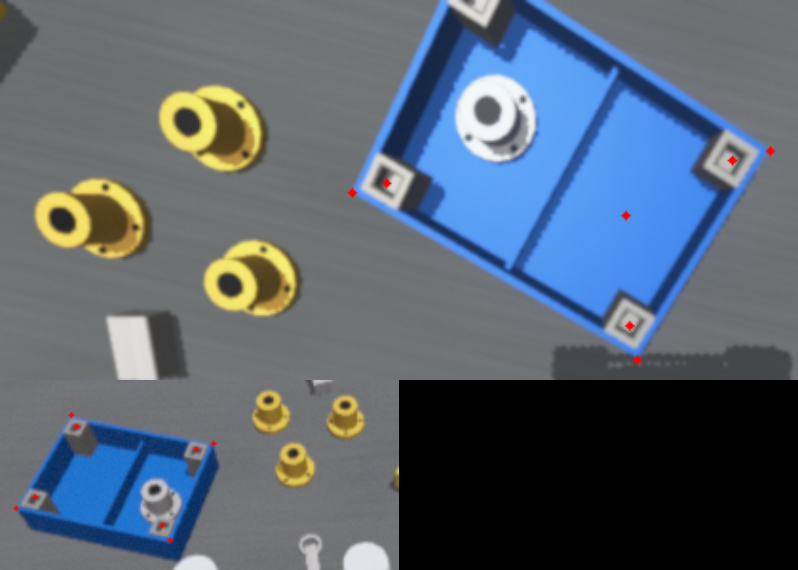

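The overlay matches the tray in the wrist view to 1.5 px and the scene view to about 2 px. I'll go above the hub with the jaws turned parallel to the tray's y, then measure the hub close up.

```bash
python3 -m jog '[{"grip":0,"travel":[0.8,3.5,-1],"twist":7.4},{"grip":0,"travel":[0.8,3.5,-1],"twist":7.4},{"grip":0,"travel":[0.8,3.5,-2],"twist":7.4},{"grip":0,"travel":[0.8,3.5,-2],"twist":7.4},{"grip":0,"travel":[0.8,3.5,-2],"twist":7.4},{"grip":0,"travel":[0.8,3.5,-2],"twist":7.4},{"grip":0,"travel":[0.8,3.5,-2],"twist":7.4},{"grip":0,"travel":[0.8,3.5,-2],"twist":7.4}]'
python3 -m jog '[{"grip":60,"travel":[0,0,0],"twist":0},{"grip":60,"travel":[0,0,0],"twist":0},{"grip":60,"travel":[0,0,0],"twist":0},{"grip":60,"travel":[0,0,0],"twist":0}]'
python3 - <<'E'
from h import *
o=get_obs();P=np.r_[o['position'],o['tool_rot']];np.save('w2.npy',P);print(P.round(4),o['joint_velocities'].round(3))
im=save('wrist','w2.png');w=cam('wrist',P)
R=Ro.from_quat(o['tool_rot']).as_matrix();print('jaw deg',np.degrees(np.arctan2(R[1,1],R[0,1])),'px of est',proj(w,[.5335,-.0261,.048]))
E
```

```text
time: 3.4
position: [0.5364, -0.0243, 0.2041]
tool_rot: [0.804, 0.595, 0.0, 0.0]
ft_force: [1.2, -0.7, -0.6]
grip_width: 0.0868
time: 3.8
position: [0.5368, -0.026, 0.2054]
tool_rot: [0.806, 0.593, 0.001, 0.001]
ft_force: [0.1, 0.1, -0.8]
grip_width: 0.0682
[ 5.368e-01 -2.600e-02  2.054e-01  8.056e-01  5.925e-01  5.000e-04
  8.000e-04] [ 0.003 -0.001  0.001  0.002 -0.001 -0.001]
jaw deg -17.3305118405421 px of est [[323.37859807 193.08230455]]
```

View pics/w2.png

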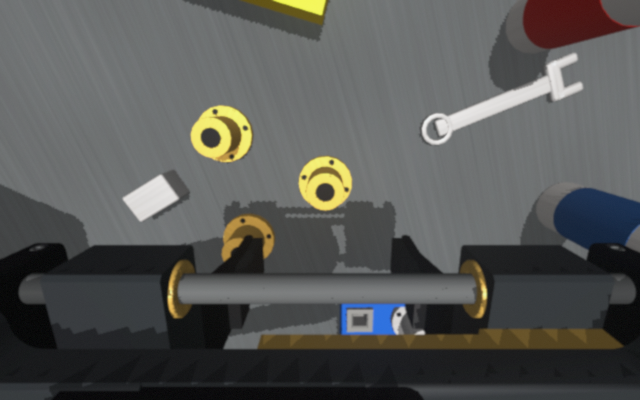

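The target's boss top is at px (325,191), against a predicted (323.4,193.1), which is under 2 mm off. That puts the hub at about (0.535,-0.024). I'll descend and grasp the boss.

```bash
python3 -c "
from h import *
print(pix(cam('wrist',np.load('w2.npy')),(325,191),.048))"
python3 -m jog '[{"grip":60,"travel":[-0.15,0.2,-4],"twist":0.4},{"grip":60,"travel":[0,0,-4],"twist":0},{"grip":60,"travel":[0,0,-3],"twist":0},{"grip":60,"travel":[0,0,-2.5],"twist":0},{"grip":60,"travel":[0,0,-2],"twist":0},{"grip":60,"travel":[0,0,-1.3],"twist":0},{"grip":60,"travel":[0,0,0],"twist":0},{"grip":60,"travel":[0,0,0],"twist":0}]' 25
python3 -m jog '[{"grip":255,"travel":[0,0,0],"twist":0},{"grip":255,"travel":[0,0,0],"twist":0},{"grip":255,"travel":[0,0,0],"twist":0},{"grip":255,"travel":[0,0,0],"twist":0},{"grip":255,"travel":[0,0,0],"twist":0},{"grip":255,"travel":[0,0,0],"twist":0}]' 25
```

```text
[ 0.53553475 -0.02464625  0.048     ]
time: 4.65
position: [0.5353, -0.0229, 0.0371]
tool_rot: [0.803, 0.596, 0.0, 0.0]
ft_force: [0.6, -0.2, 0.0]
grip_width: 0.0664
time: 5.25
position: [0.5354, -0.0225, 0.0369]
tool_rot: [0.803, 0.596, 0.0, 0.001]
ft_force: [1.2, -0.1, 1.5]
grip_width: 0.0349
```

```bash
python3 -m jog '[{"grip":255,"travel":[0,0,2],"twist":0},{"grip":255,"travel":[0,0,4],"twist":0},{"grip":255,"travel":[0,0,4],"twist":0},{"grip":255,"travel":[0,-2,2],"twist":0},{"grip":255,"travel":[0.1,-4,0],"twist":0},{"grip":255,"travel":[0.1,-4,0],"twist":0},{"grip":255,"travel":[0.1,-4,0],"twist":0},{"grip":255,"travel":[0.1,-4,0],"twist":0}]'
python3 -m jog '[{"grip":255,"travel":[0.2,-4,0],"twist":0},{"grip":255,"travel":[0.2,-4,0],"twist":0},{"grip":255,"travel":[0.2,-3.5,0],"twist":0},{"grip":255,"travel":[0,0,0],"twist":0},{"grip":255,"travel":[0,0,0],"twist":0},{"grip":255,"travel":[0,0,0],"twist":0},{"grip":255,"travel":[0,0,0],"twist":0}]'
python3 - <<'E'
from h import *
o=get_obs();P=np.r_[o['position'],o['tool_rot']];np.save('w3.npy',P);print(P.round(4),o['grip_width'])
im=camera('wrist');cv2.imwrite('pics/w3.png',im[:,:,::-1]);w=cam('wrist',P)
p=[.561,-.2669,-1.8665]
v=im[:,:,::-1].copy()
for q in proj(w,place(p,[[sx*.11,sy*.08,.056] for sx in(-1,1) for sy in(-1,1)]+[[sx*.092,sy*.062,.06] for sx in(-1,1) for sy in(-1,1)]+[[.055,0,.005]])): print(q.round()); cv2.circle(v,tuple(int(a) for a in q.round()),2,(0,0,255),-1)
s=camera('scene')[170:300,120:360,::-1]
cv2.imwrite('pics/o3.png',np.vstack([v[:330],cv2.resize(s,(480,260)).__class__ and np.pad(cv2.resize(s,(480,260)),((0,0),(0,160),(0,0)))]))
E
```

```text
time: 6.05
position: [0.5377, -0.2032, 0.1558]
tool_rot: [0.803, 0.596, -0.0, -0.001]
ft_force: [0.8, -0.7, -3.7]
grip_width: 0.0347
time: 6.75
position: [0.5443, -0.3156, 0.156]
tool_rot: [0.802, 0.597, -0.0, -0.001]
ft_force: [-0.1, -0.3, -1.9]
grip_width: 0.0345
[ 5.443e-01 -3.156e-01  1.560e-01  8.023e-01  5.969e-01 -1.000e-04
 -1.100e-03] 0.034493780675202826
[204. -36.]
[459. -34.]
[231. 279.]
[428. 280.]
[233.  -5.]
[430.  -4.]
[250. 261.]
[409. 262.]
[329. 198.]
```

View pics/o3.png

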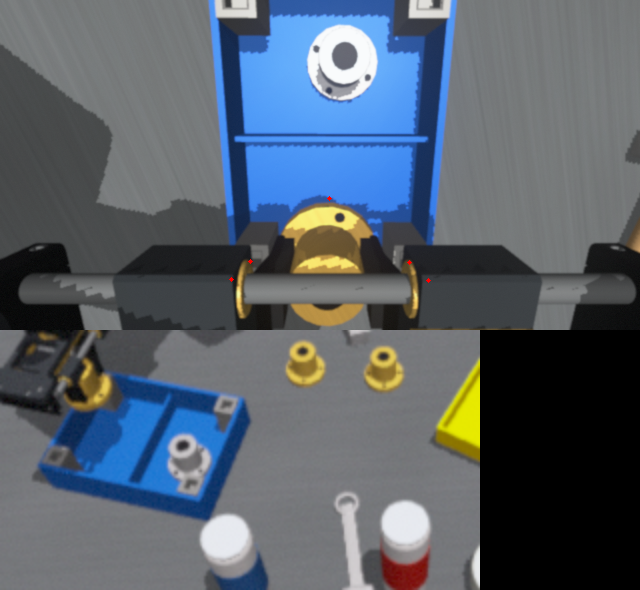

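The wrist view shows the empty compartment directly below the held hub, with its walls at u≈228 and 438 and the divider at row 138. I'll lower it.

```bash
python3 -m jog '[{"grip":255,"travel":[0,-0.2,-3],"twist":0.2},{"grip":255,"travel":[0,0,-3],"twist":0},{"grip":255,"travel":[0,0,-2.5],"twist":0},{"grip":255,"travel":[0,0,-1.5],"twist":0},{"grip":255,"travel":[0,0,-0.8],"twist":0},{"grip":255,"travel":[0,0,-0.3],"twist":0},{"grip":255,"travel":[0,0,0],"twist":0},{"grip":255,"travel":[0,0,0],"twist":0}]'
python3 -m jog '[{"grip":255,"travel":[0,0,-0.15],"twist":0},{"grip":255,"travel":[0,0,-0.1],"twist":0},{"grip":255,"travel":[0,0,0],"twist":0},{"grip":255,"travel":[0,0,0],"twist":0}]'
```

```text
time: 7.65
position: [0.5455, -0.3199, 0.0467]
tool_rot: [0.802, 0.598, 0.0, 0.001]
ft_force: [-0.1, -0.5, -2.7]
grip_width: 0.0349
time: 8.05
position: [0.5448, -0.3194, 0.0432]
tool_rot: [0.802, 0.598, 0.0, 0.0]
ft_force: [-0.1, 0.5, -2.5]
grip_width: 0.0349
```

```bash
python3 -m jog '[{"grip":255,"travel":[0,0,-0.1],"twist":0},{"grip":255,"travel":[0,0,-0.05],"twist":0},{"grip":255,"travel":[0,0,0],"twist":0},{"grip":255,"travel":[0,0,0],"twist":0}]'
```

```text
time: 8.45
position: [0.5448, -0.3195, 0.0419]
tool_rot: [0.802, 0.598, -0.0, 0.0]
ft_force: [0.3, 0.6, 1.0]
grip_width: 0.0348
```

```bash
python3 -m jog '[{"grip":60,"travel":[0,0,0],"twist":0},{"grip":60,"travel":[0,0,0],"twist":0},{"grip":60,"travel":[0,0,0],"twist":0},{"grip":60,"travel":[0,0,0],"twist":0},{"grip":60,"travel":[0,0,0],"twist":0},{"grip":60,"travel":[0,0,1],"twist":0},{"grip":60,"travel":[0,0,3],"twist":0},{"grip":60,"travel":[0,0,4],"twist":0}]'
python3 -m jog '[{"grip":0,"travel":[0,0,4.5],"twist":0},{"grip":0,"travel":[0,0,4.5],"twist":0},{"grip":0,"travel":[0,0,4.5],"twist":0},{"grip":0,"travel":[0,0,4.5],"twist":0},{"grip":0,"travel":[0,0,4.5],"twist":0},{"grip":0,"travel":[0,0,0],"twist":0},{"grip":0,"travel":[0,0,0],"twist":0},{"grip":0,"travel":[0,0,0],"twist":0}]'
python3 - <<'E'
from h import *
o=get_obs();P=np.r_[o['position'],o['tool_rot']];np.save('w4.npy',P);print(P.round(4),o['time'])
im=camera('wrist');cv2.imwrite('pics/w4.png',im[:,:,::-1])
for n in ['hub','packed_hub']: print(n,[(np.round(r['at'],3).tolist(),round(r['p'],2)) for r in search_frame(n,'wrist')])
cv2.imwrite('pics/w4b.png',cv2.resize(im[:250,190:470,::-1],None,fx=2.4,fy=2.4,interpolation=cv2.INTER_CUBIC))
E
```

```text
time: 9.25
position: [0.5436, -0.3184, 0.121]
tool_rot: [0.802, 0.598, -0.001, -0.002]
ft_force: [0.7, -0.3, 1.0]
grip_width: 0.0663
time: 10.05
position: [0.5439, -0.3187, 0.3454]
tool_rot: [0.802, 0.598, -0.0, -0.001]
ft_force: [-0.1, -0.5, -0.3]
grip_width: 0.087
[ 5.439e-01 -3.187e-01  3.454e-01  8.016e-01  5.978e-01 -3.000e-04
 -1.400e-03] 10.05
hub [([0.438, -0.08, 0.01], 0.9), ([0.543, -0.315, 0.042], 0.74)]
packed_hub [([0.588, -0.213, 0.038], 0.77)]
```

View pics/w4b.png

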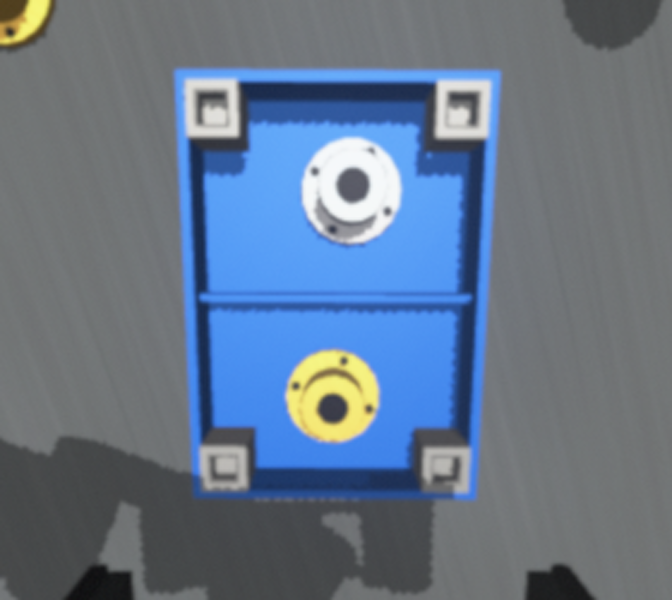

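The hub stands upright in the empty compartment, with its boss at crop px (332,405). The block tops are at crop px (212,108), (462,109), (226,466) and (443,468). I'll refit the blue tray, then fly over the yellow one.

```bash
cat > blue.py <<'E'
from h import *
w=cam('wrist',np.load('w4.npy'))
g=lambda a:(np.array(a,float)+.5)/2.4-.5+[190,0]
L=np.array([[-.092,-.062,.06],[-.092,.062,.06],[.092,-.062,.06],[.092,.062,.06],[-.11,-.08,.056],[-.11,.08,.056],[.11,-.08,.056],[.11,.08,.056]])
uv=g([[212,108],[462,109],[226,466],[443,468],[176,70],[500,71],[194,497],[475,498]])
for z in (0,.004,.008):
    M=L.copy();M[:,2]-=z
    p,r=fit([(w,M,uv)],[.55,-.28,-1.9]);print(z,p.round(4),np.degrees(p[2]).round(2),np.abs(r).max().round(2))
print('hub',pix(w,g([332,405]),.053))
E
python3 blue.py
python3 -m jog '[{"grip":0,"travel":[0.3,3,0],"twist":5},{"grip":0,"travel":[0.3,4.5,0],"twist":7.5},{"grip":0,"travel":[0.3,4.5,0],"twist":7.5},{"grip":0,"travel":[0.3,4.5,0],"twist":7.5},{"grip":0,"travel":[0.3,4.5,0],"twist":7.5},{"grip":0,"travel":[0.3,4.5,0],"twist":7.5},{"grip":0,"travel":[0.3,4.5,0],"twist":7.5},{"grip":0,"travel":[0.3,4.5,0],"twist":7.5}]'
python3 -m jog '[{"grip":0,"travel":[0.3,4.5,0],"twist":7.5},{"grip":0,"travel":[0.3,4.5,0],"twist":7.5},{"grip":0,"travel":[0.3,4.5,0],"twist":7.5},{"grip":0,"travel":[0.4,4,0],"twist":7},{"grip":0,"travel":[0.3,2,0],"twist":0},{"grip":0,"travel":[0,0,0],"twist":0},{"grip":0,"travel":[0,0,0],"twist":0},{"grip":0,"travel":[0,0,0],"twist":0}]'
python3 - <<'E'
from h import *
o=get_obs();P=np.r_[o['position'],o['tool_rot']];np.save('w5.npy',P);print(P.round(4),o['time'])
im=camera('wrist');cv2.imwrite('pics/w5.png',im[:,:,::-1])
cv2.imwrite('pics/w5b.png',cv2.resize(im[:250,160:480,::-1],None,fx=2.4,fy=2.4,interpolation=cv2.INTER_CUBIC))
E
```

```text
0 [ 0.5623 -0.2664 -1.8643] -106.81 1.42
0.004 [ 0.5624 -0.2663 -1.8644] -106.82 1.01
0.008 [ 0.5625 -0.266  -1.8645] -106.83 1.57
hub [ 0.54419615 -0.32043142  0.053     ]
time: 11.0
position: [0.5682, 0.0275, 0.3453]
tool_rot: [0.413, 0.911, -0.0, -0.001]
ft_force: [0.8, 0.3, 0.3]
grip_width: 0.0871
time: 11.8
position: [0.5846, 0.2194, 0.3459]
tool_rot: [0.171, 0.985, -0.001, -0.001]
ft_force: [0.0, -0.6, -0.9]
grip_width: 0.0871
[ 5.846e-01  2.194e-01  3.459e-01  1.706e-01  9.853e-01 -6.000e-04
 -7.000e-04] 11.8
```

View pics/w5b.png

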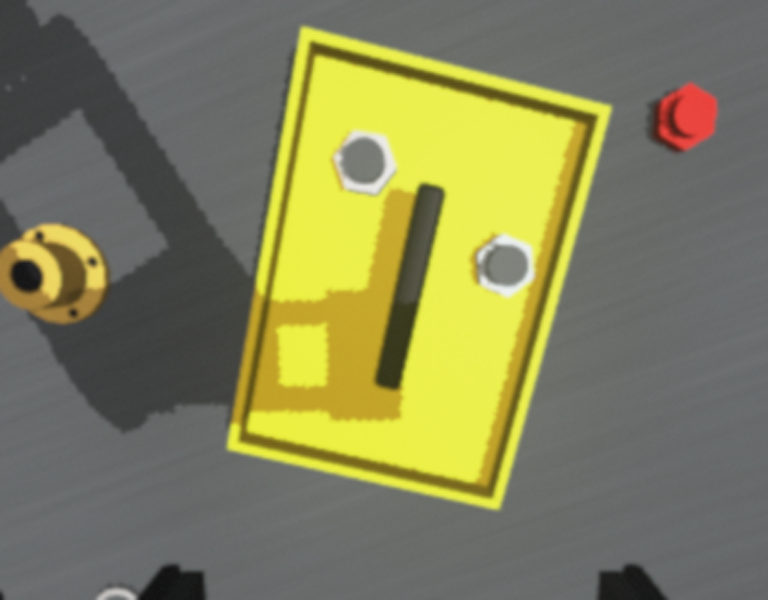

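The yellow tray's rim corners are at crop px (303,27), (611,105), (229,450) and (499,509). The grip runs from (432,187) to (388,386), with plugs at (365,161) and (505,265). The red plug lies outside the tray.

```bash
cat > yel.py <<'E'
from h import *
w=cam('wrist',np.load('w5.npy'))
g=lambda a:(np.array(a,float)+.5)/2.4-.5+[160,0]
L=np.array([[.11,.08,.048],[.11,-.08,.048],[-.11,.08,.048],[-.11,-.08,.048]])
uv=g([[303,27],[611,105],[229,450],[499,509]])
for z in (0,.004):
    M=L.copy();M[:,2]-=z
    p,r=fit([(w,M,uv)],[.53,.24,2.6]);print(z,p.round(4),np.degrees(p[2]).round(2),np.abs(r).max().round(2))
q=proj(w,place(p,[[.05,0,.089],[-.05,0,.089]]));print('grip ends crop px',((q-[160,0]+.5)*2.4-.5).round(0))
R=Ro.from_quat(np.load('w5.npy')[3:]).as_matrix();print('jaw',np.degrees(np.arctan2(R[1,1],R[0,1])))
E
python3 yel.py
```

```text
0 [0.5278 0.2433 2.5742] 147.49 0.69
0.004 [0.5276 0.2434 2.5734] 147.44 1.02
grip ends crop px [[434. 183.]
 [387. 390.]]
jaw 70.35245910669978
```

The fit agrees with the grip ends. Tray yaw is 147.5°, so I'll twist the jaw -12.9°, then descend to TCP z≈0.076.

```bash
python3 -m jog '[{"grip":0,"travel":[-2.8,1.2,-2],"twist":-6.4},{"grip":0,"travel":[-2.9,1.2,-3.5],"twist":-6.5},{"grip":0,"travel":[0,0,-4.5],"twist":0},{"grip":0,"travel":[0,0,-4.5],"twist":0},{"grip":0,"travel":[0,0,-4.5],"twist":0},{"grip":60,"travel":[0,0,-2.5],"twist":0},{"grip":60,"travel":[0,0,0],"twist":0},{"grip":60,"travel":[0,0,0],"twist":0}]' 60
python3 - <<'E'
from h import *
o=get_obs();R=Ro.from_quat(o['tool_rot']).as_matrix();print(o['position'].round(4),'jaw',np.degrees(np.arctan2(R[1,1],R[0,1])),o['time'])
E
```

```text
time: 12.65
position: [0.5284, 0.2438, 0.132]
tool_rot: [0.28, 0.96, -0.0, 0.0]
ft_force: [-0.1, -0.7, 0.6]
grip_width: 0.0707
[0.5284 0.2438 0.132 ] jaw 57.440664321059494 12.65
```

```bash
python3 -m jog '[{"grip":60,"travel":[-0.05,0,-2.5],"twist":0},{"grip":60,"travel":[0,0,-2],"twist":0},{"grip":60,"travel":[0,0,-1.1],"twist":0},{"grip":60,"travel":[0,0,0],"twist":0},{"grip":60,"travel":[0,0,0],"twist":0}]' 60
python3 -m jog '[{"grip":255,"travel":[0,0,0],"twist":0},{"grip":255,"travel":[0,0,0],"twist":0},{"grip":255,"travel":[0,0,0],"twist":0},{"grip":255,"travel":[0,0,0],"twist":0},{"grip":255,"travel":[0,0,0],"twist":0},{"grip":255,"travel":[0,0,0],"twist":0},{"grip":255,"travel":[0,0,0],"twist":0},{"grip":255,"travel":[0,0,0],"twist":0}]' 60
```

```text
time: 13.15
position: [0.5284, 0.2447, 0.0769]
tool_rot: [0.28, 0.96, 0.001, 0.001]
ft_force: [-0.0, -0.2, -0.1]
grip_width: 0.0666
time: 13.95
position: [0.527, 0.2444, 0.0755]
tool_rot: [0.28, 0.96, -0.0, -0.0]
ft_force: [-0.8, -2.0, 0.8]
grip_width: 0.0136
```

```bash
python3 -m jog '[{"grip":255,"travel":[0,0,0.5],"twist":0},{"grip":255,"travel":[0,0,1],"twist":0},{"grip":255,"travel":[0,0,2],"twist":0},{"grip":255,"travel":[0,0,3],"twist":0},{"grip":255,"travel":[0,0,3],"twist":0},{"grip":255,"travel":[0,0,3],"twist":0},{"grip":255,"travel":[0,0,3],"twist":0},{"grip":255,"travel":[0,0,2],"twist":0}]'
python3 -m jog '[{"grip":255,"travel":[0,0,1.5],"twist":0},{"grip":255,"travel":[0,0,1],"twist":0},{"grip":255,"travel":[0,0,0],"twist":0},{"grip":255,"travel":[0,0,0],"twist":0}]'
python3 - <<'E'
from h import *
im=camera('scene');im2=camera('side')
cv2.imwrite('pics/l1.png',np.hstack([cv2.resize(im[60:300,250:520,::-1],None,fx=1.4,fy=1.4),cv2.resize(im2[100:400,200:500,::-1],(336,336))]))
E
```

```text
time: 14.75
position: [0.5274, 0.2448, 0.2532]
tool_rot: [0.28, 0.96, 0.001, 0.001]
ft_force: [1.0, 0.9, -5.7]
grip_width: 0.0137
time: 15.15
position: [0.5266, 0.2445, 0.275]
tool_rot: [0.28, 0.96, -0.0, -0.001]
ft_force: [-0.3, -0.1, -5.1]
grip_width: 0.0135
```

View pics/l1.png

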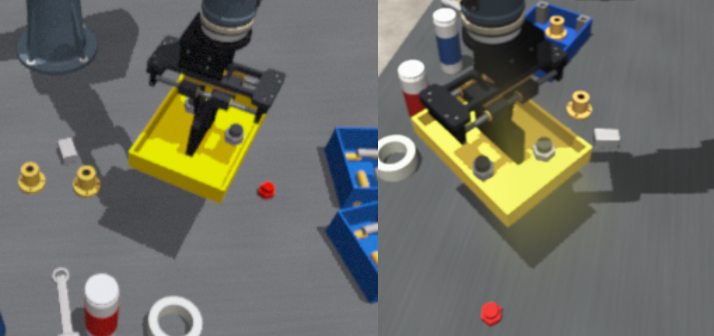

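Both views show the yellow tray lifted level, with both plugs inside and the bystanders in place. Now I'll carry it over the blue tray.

```bash
python3 -m jog '[{"grip":255,"travel":[0.1,-1,0],"twist":-2},{"grip":255,"travel":[0.2,-2,0],"twist":-4},{"grip":255,"travel":[0.2,-3,0],"twist":-5},{"grip":255,"travel":[0.2,-3.5,0],"twist":-5},{"grip":255,"travel":[0.2,-3.5,0],"twist":-5},{"grip":255,"travel":[0.2,-3.5,0],"twist":-5},{"grip":255,"travel":[0.2,-3.5,0],"twist":-5},{"grip":255,"travel":[0.2,-3.5,0],"twist":-5}]'
python3 -m jog '[{"grip":255,"travel":[0.2,-3.5,0],"twist":-5},{"grip":255,"travel":[0.2,-3.5,0],"twist":-5},{"grip":255,"travel":[0.2,-3.5,0],"twist":-5},{"grip":255,"travel":[0.2,-3.5,0],"twist":-5},{"grip":255,"travel":[0.2,-3.5,0],"twist":-5},{"grip":255,"travel":[0.3,-3,0],"twist":-5},{"grip":255,"travel":[0.3,-3,0],"twist":-4},{"grip":255,"travel":[0.3,-2,0],"twist":-3}]'
python3 -m jog '[{"grip":255,"travel":[0.2,-1,0],"twist":-1.3},{"grip":255,"travel":[0,0,0],"twist":0},{"grip":255,"travel":[0,0,0],"twist":0},{"grip":255,"travel":[0,0,0],"twist":0},{"grip":255,"travel":[0,0,0],"twist":0}]'
python3 - <<'E'
from h import *
o=get_obs();R=Ro.from_quat(o['tool_rot']).as_matrix();print(o['position'].round(4),'jaw',np.degrees(np.arctan2(R[1,1],R[0,1])),o['time'],o['moment'].round(2))
E
```

```text
time: 16.05
position: [0.5417, 0.0075, 0.2749]
tool_rot: [0.565, 0.825, -0.0, -0.0]
ft_force: [0.6, -1.1, -3.5]
grip_width: 0.0135
time: 16.85
position: [0.5606, -0.2483, 0.2747]
tool_rot: [0.798, 0.603, -0.001, -0.0]
ft_force: [0.2, 0.3, -4.4]
grip_width: 0.0135
time: 17.35
position: [0.5632, -0.2539, 0.2757]
tool_rot: [0.802, 0.597, 0.0, -0.0]
ft_force: [1.1, 1.1, -4.8]
grip_width: 0.0134
[ 0.5632 -0.2539  0.2757] jaw -16.671208608534556 17.35 [-0.08 -0.05  0.02]
```

```bash
python3 -m jog '[{"grip":255,"travel":[0,-0.7,-1.5],"twist":0},{"grip":255,"travel":[0,-0.4,-2.5],"twist":-0.1},{"grip":255,"travel":[0,0,-2.5],"twist":0},{"grip":255,"travel":[0,0,-2.5],"twist":0},{"grip":255,"travel":[0,0,-2],"twist":0},{"grip":255,"travel":[0,0,-1.2],"twist":0},{"grip":255,"travel":[0,0,-0.8],"twist":0},{"grip":255,"travel":[0,0,0],"twist":0}]'
python3 -m jog '[{"grip":255,"travel":[0,0,0],"twist":0},{"grip":255,"travel":[0,0,0],"twist":0},{"grip":255,"travel":[0,0,0],"twist":0}]'
python3 - <<'E'
from h import *
o=get_obs();R=Ro.from_quat(o['tool_rot']).as_matrix();print(o['position'].round(4),'jaw',np.degrees(np.arctan2(R[1,1],R[0,1])),o['time'])
# predicted upper corners for the desired pose relative to blue, both cameras
im=camera('scene');im2=camera('side')
z=o['position'][2]-.0755; p=[.5624,-.2663,-1.8644]
out=[]
for c,i,box in (('scene',im,(120,150,280,290)),('side',im2,(270,60,430,200))):
    v=np.ascontiguousarray(cv2.resize(i[box[1]:box[3],box[0]:box[2],::-1],None,fx=2.5,fy=2.5,interpolation=cv2.INTER_CUBIC))
    for zz,col in ((.056,(255,255,255)),(z+.048,(0,0,255))):
        q=(proj(cam(c),place(p,[[sx*.11,sy*.08,zz] for sx in(-1,1) for sy in(-1,1)]))-box[:2]+.5)*2.5
        for a in q: cv2.circle(v,tuple(int(b) for b in a.round()),2,col,-1)
    out.append(v)
cv2.imwrite('pics/p1.png',np.hstack(out))
E
```

```text
time: 18.15
position: [0.5628, -0.2661, 0.1444]
tool_rot: [0.803, 0.596, -0.0, -0.001]
ft_force: [-0.7, -0.3, -4.5]
grip_width: 0.0137
time: 18.45
position: [0.5639, -0.2667, 0.1467]
tool_rot: [0.803, 0.596, 0.0, 0.001]
ft_force: [-0.3, -0.6, -3.8]
grip_width: 0.0136
[ 0.5639 -0.2667  0.1467] jaw -16.86977826125731 18.45
```

View pics/p1.png

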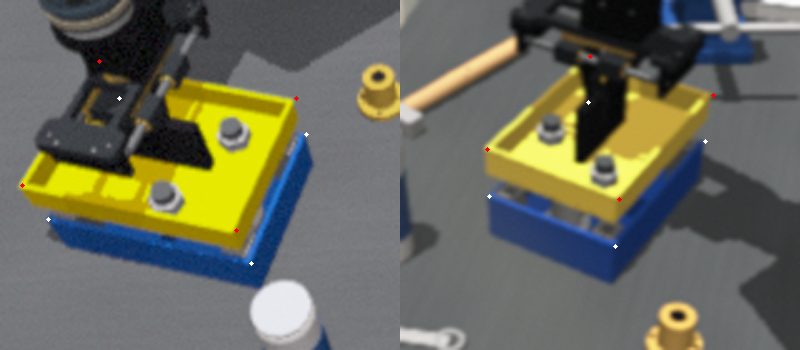

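The predicted corners match in both views: red lands on the yellow rim corners and white on the blue rim, within about 1–2 mm relative. I'll lower it gently while watching the force.

```bash
python3 -m jog '[{"grip":255,"travel":[-0.05,0.1,-0.3],"twist":0},{"grip":255,"travel":[0,0,-0.4],"twist":0},{"grip":255,"travel":[0,0,-0.3],"twist":0},{"grip":255,"travel":[0,0,0],"twist":0},{"grip":255,"travel":[0,0,0],"twist":0}]'
python3 -m jog '[{"grip":255,"travel":[0,0,-0.3],"twist":0},{"grip":255,"travel":[0,0,-0.2],"twist":0},{"grip":255,"travel":[0,0,0],"twist":0},{"grip":255,"travel":[0,0,0],"twist":0}]'
```

```text
time: 19.05
position: [0.5627, -0.2653, 0.1352]
tool_rot: [0.803, 0.596, -0.0, -0.0]
ft_force: [0.6, 0.0, -4.5]
grip_width: 0.0135
time: 19.45
position: [0.5627, -0.2653, 0.1304]
tool_rot: [0.803, 0.596, -0.0, -0.0]
ft_force: [0.8, -0.7, -3.5]
grip_width: 0.0138
```

```bash
python3 -m jog '[{"grip":255,"travel":[0,0,-0.3],"twist":0},{"grip":255,"travel":[0,0,-0.2],"twist":0},{"grip":255,"travel":[0,0,0],"twist":0},{"grip":255,"travel":[0,0,0],"twist":0}]'
python3 -m jog '[{"grip":255,"travel":[0,0,-0.2],"twist":0},{"grip":255,"travel":[0,0,-0.1],"twist":0},{"grip":255,"travel":[0,0,0],"twist":0},{"grip":255,"travel":[0,0,0],"twist":0}]'
```

```text
time: 19.85
position: [0.5627, -0.2653, 0.1254]
tool_rot: [0.803, 0.596, -0.0, -0.0]
ft_force: [0.5, 0.1, -4.9]
grip_width: 0.0135
time: 20.25
position: [0.5627, -0.2654, 0.1225]
tool_rot: [0.803, 0.596, -0.0, -0.0]
ft_force: [-0.7, -0.4, -4.0]
grip_width: 0.0135
```

```bash
python3 -m jog '[{"grip":255,"travel":[0,0,-0.1],"twist":0},{"grip":255,"travel":[0,0,0],"twist":0},{"grip":255,"travel":[0,0,0],"twist":0}]'
python3 -m jog '[{"grip":255,"travel":[0,0,-0.1],"twist":0},{"grip":255,"travel":[0,0,0],"twist":0},{"grip":255,"travel":[0,0,0],"twist":0}]'
```

```text
time: 20.55
position: [0.5629, -0.2655, 0.1216]
tool_rot: [0.803, 0.596, 0.0, 0.0]
ft_force: [-0.0, 0.2, -4.4]
grip_width: 0.0134
time: 20.85
position: [0.5629, -0.2655, 0.1215]
tool_rot: [0.803, 0.596, 0.0, 0.0]
ft_force: [-1.5, 0.4, 4.1]
grip_width: 0.0133
```

Contact came exactly at the expected height: TCP z 0.1215 and force from -4.4 to +4.1 N. I'll release and check.

```bash
python3 -m jog '[{"grip":200,"travel":[0,0,0],"twist":0},{"grip":120,"travel":[0,0,0],"twist":0},{"grip":90,"travel":[0,0,0],"twist":0},{"grip":90,"travel":[0,0,0],"twist":0},{"grip":90,"travel":[0,0,0],"twist":0},{"grip":90,"travel":[0,0,0],"twist":0}]'
python3 -m jog '[{"grip":90,"travel":[0,0,1],"twist":0},{"grip":90,"travel":[0,0,3],"twist":0},{"grip":90,"travel":[0,0,4],"twist":0},{"grip":90,"travel":[0,0,4.5],"twist":0},{"grip":90,"travel":[0,0,4.5],"twist":0},{"grip":90,"travel":[0,0,4.5],"twist":0},{"grip":90,"travel":[-1,-2,4],"twist":0},{"grip":90,"travel":[-1,-2,0],"twist":0}]'
python3 -m jog '[{"grip":90,"travel":[0,0,0],"twist":0},{"grip":90,"travel":[0,0,0],"twist":0},{"grip":90,"travel":[0,0,0],"twist":0}]'
python3 - <<'E'
from h import *
o=get_obs();P=np.r_[o['position'],o['tool_rot']]
p=[.5624,-.2663,-1.8644]
out=[]
for c,box in (('scene',(120,150,280,300)),('side',(270,60,430,210)),('wrist',(160,0,480,300))):
    i=camera(c); f=400/(box[2]-box[0])*(.667)
    v=np.ascontiguousarray(cv2.resize(i[box[1]:box[3],box[0]:box[2],::-1],None,fx=f,fy=f,interpolation=cv2.INTER_CUBIC))
    for zz,col in ((.056,(255,255,255)),(.094,(0,0,255))):
        q=(proj(cam(c,P),place(p,[[sx*.11,sy*.08,zz] for sx in(-1,1) for sy in(-1,1)]))-box[:2]+.5)*f
        for a in q: cv2.circle(v,tuple(int(b) for b in a.round()),2,col,-1)
    out.append(v[:250])
cv2.imwrite('pics/f1.png',np.hstack([a[:min(map(len,out))] for a in out]))
E
```

```text
time: 21.45
position: [0.5628, -0.2654, 0.1204]
tool_rot: [0.803, 0.596, -0.0, -0.0]
ft_force: [-0.1, 0.6, 0.2]
grip_width: 0.0507
time: 22.25
position: [0.5451, -0.307, 0.3843]
tool_rot: [0.803, 0.596, 0.002, 0.008]
ft_force: [-0.7, -0.4, 0.3]
grip_width: 0.0562
time: 22.55
position: [0.5425, -0.3043, 0.3747]
tool_rot: [0.803, 0.596, 0.0, -0.001]
ft_force: [0.4, -0.3, 0.5]
grip_width: 0.0564
```

View pics/f1.png

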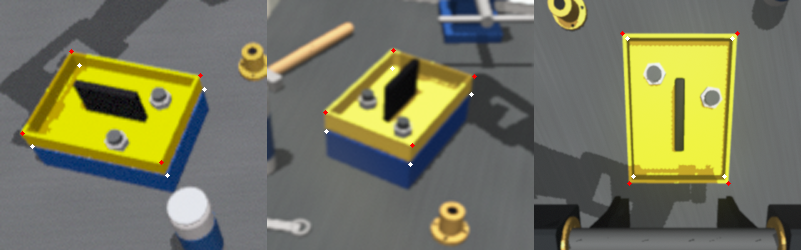

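The yellow tray sits level and home. All the predicted rim corners for the home pose coincide in the three views, both plugs are inside, and the gripper is clear. Handing in.

```bash
python3 -c "
from rig import hand_in
print(hand_in())"
```

```text
the job is handed in; nothing more can be done
None
```

The brass hub is standing in the blue tray's empty compartment, the yellow tray is stacked on the blue one with its plugs inside, and I handed the job in at about 23 s of the 61 s. `hand_in()` gives no verdict, so what follows is from my own checks.

- **Hub:** I took the hub farthest from the base and set it down until the force changed sign (-2.5 to +1.0 N). The wrist view then showed it upright in the compartment, within 1 mm of the middle by my fit.
- **Yellow tray:** I gripped it by its plate, turned it about 74° and lowered it in small steps. There was no contact until the expected home height: TCP z was 0.1215 m, and the force went from -4.4 to +4.1 N.
- **Last look:** After release, the rim corners predicted for the home pose matched the picture in all three views. Both plugs were in the tray and the gripper was clear. I could not see the two hubs under the stacked tray, and I did not re-measure the bystanders at the end.
- **Disagreements:** The detector's hub positions from the fixed cameras were up to about 15 mm off my close-up wrist measurement, which I used instead. One wrist view also suggested a blue tray offset of about 5 mm, but that socket was cut off by the picture edge and a full view did not bear it out. Static fits left up to about 1.5 px.

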